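# Slide tealights into the wells of a candle board

## Task

Two loose tealights stand on top of the wooden candle board. Push each of them across the board with the fingertips until it drops into one of the two empty round wells and lies flat in it, one tealight to a well. Only push them, never pick them up or lift them, and leave the tealight already seated in the middle well, the matchbox and the other things on the table where they are.

Things in the scene. Friction and masses are not known exactly. Their poses are not given: they have to be found in the camera images.
- candle_board: fixed flat wooden board, 150 (x) by 300 (y, dark end battens included) by 20 mm, lying on the table. Origin at the centre of its underside; x points to the long edge with the wells, y along it, z up; top at z = 20 mm. Three round wells, 44 mm wide, 12 mm deep, 1.5 mm chamfer, dark disc on the floor, at x = 35, y = 85, 0 and -85 mm. A seated tealight stands 4 mm proud of the top.
- well_left (a point): centre of the mouth of the empty left well (board y = +85 mm), level with the board's top. A tealight tips forward as it crosses a rim and may lean on it until pushed on a little further
- well_right (a point): centre of the mouth of the empty right well (board y = -85 mm), level with the board's top
- tealight_a: metal-cupped white tealight, a disc 38 mm in diameter and 16 mm tall to its rim (a wick of no substance sticks up 4 mm more), 10 to 20 g, loose. Origin at the centre of its underside, z up. Starts standing on the near strip of the board's top, left of its middle.
- tealight_b: metal-cupped white tealight, a disc 38 mm in diameter and 16 mm tall to its rim (a wick of no substance sticks up 4 mm more), 10 to 20 g, loose. Origin at the centre of its underside, z up. Starts standing on the near strip of the board's top, right of its middle.
- tealight_seated: same kind of tealight, already seated in the middle well; leave it there. Origin at the centre of its underside.
- votive_dark: dark round glass candle pot, 60 mm wide, 44 mm tall, loose on the table; origin at the centre of its underside. Bystander.
- hare: dark sitting hare figure, 36 x 50 x 102 mm, loose on the table; origin at the centre of its underside. Bystander.
- soap_bar: bar of soap, 47 x 78 x 26 mm, loose on the table; origin at the centre of its underside. Bystander.
- matchbox: small matchbox, 36 (its x) x 55 (its y) x 16 mm, loose on the table just beyond the board's left end; origin at the centre of its underside. Bystander.
- card_stand: fixed wooden card stand between robot and table centre, an obstacle: 310 mm along its y, 130 mm along its x, its three leaning backs reach z = 185 mm. Origin at the middle of its foot on the table. Ornaments up to 130 mm tall stand left of it and behind it.
There are look-alikes about, which are no part of the job. Leave any green, orange or red look-alike of the tealight_seated alone.

How it is judged:
At the end, for the whole second after the job is handed in: Both loose tealights lie flat (0.1 rad) and at rest in the two outer wells, one in each: centre within 6 mm of the well's, underside within 2.5 mm of its floor. The middle tealight has moved under 8 mm; matchbox, candle pot, hare and soap under 15 mm ((horizontal distance between tealight_a and well_left below 0.006 m or horizontal distance between tealight_a and well_right below 0.006 m) and z of each of tealight_a, tealight_b, tealight_seated in the frame of candle_board below 0.0105 m and angle between each of tealight_a, tealight_b's own z axis and vertical below 0.1 rad and linear speed of each of tealight_a, tealight_b below 0.02 m/s and (horizontal distance between tealight_b and well_left below 0.006 m or horizontal distance between tealight_b and well_right below 0.006 m) and distance of tealight_seated from where it was at the start of the episode below 0.008 m and distance of each of votive_dark, hare, soap_bar, matchbox from where it was at the start of the episode below 0.015 m); the robot touches nothing.
It fails at once if a tealight was lifted more than 6 mm off the board's top (z of any of tealight_a, tealight_b in the frame of candle_board above 0.026 m).
It fails at once if a tealight was tipped over (angle between any of tealight_a, tealight_b's own z axis and vertical above 1 rad).
It fails at once if the tealight seated in the middle well was moved or lifted out (distance of tealight_seated from where it was at the start of the episode above 0.008 m).
It fails at once if a bystander (matchbox, candle pot, hare, soap) was moved more than 15 mm (distance of any of votive_dark, hare, soap_bar, matchbox from where it was at the start of the episode above 0.015 m).
It also fails if it takes over 64 s, if anything falls off the work surface, if the arm or the gripper's body presses on something with over 40 N, if the wrist force passes 120 N, or if a joint passes its speed limit or range.

## Robot

A 7-joint arm with a two-finger parallel gripper is mounted at the origin on a cart in front of the work surface, level with it; the furniture and walls round the work are solid. World frame = base frame: x ahead of the robot, y to its left, z up, the work surface at z = 0. Lengths are in m, angles in rad, forces in N, time in s.
With the tool pointing down it reaches from about 0.4 to 0.85 m from the base axis. Payload 4.5 kg.
Tool frame: the origin (TCP) lies on the centre line of the jaws, within the pads' length; the fingertips stand 14 mm ahead of it and the grasp point (between the pads) lies 5 mm behind it (nose_length is the distance from the TCP to the fingertips, in m); x points along the fingers, y is the direction in which the jaws open and shut, and the axes are right-handed (so a half turn about x gives the same grasp; the last joint's range is limited). The gripper opens to 88 mm and grips with 3 to 60 N. Pads are 18 mm wide; open, the fingers measure 123 mm over their backs; the gripper's body (75 mm by 187 mm) begins 45 mm behind the grasp point.
Start: joints at [1.3, 0.689, -0.195, 1.565, 0.157, 0.902, -0.215], TCP at [0.188, -0.596, 0.253] pointing down, gripper open.
Joint ranges: [-3.01, 3.01], [-0.46, 2.08], [-1.47, 1.51], [0.13, 2.56], [-1, 4.14], [0.04, 2.09], [-2.66, 2.66]. Speed limits (rad/s): [2.57, 2.57, 3.14, 3.14, 3.14, 3.14, 3.14].

## Interface

Orientations are given as a unit quaternion [x, y, z, w].
In Python, from plant import get_state, snapshot, camera_params, finish_job, boxes_of, silhouettes, spot_point, nose_length gives the robot as it stands.
- The arm moves only by the tool apply_moves, never from a script. Its arguments are lists of equal length, an entry for each row: "delta_pos": the shift along the tool's x, y, z in cm, a list of three; "yaw": the turn about the tool's x in rad; "gripper": the opening in per cent of the stroke, from 0 (shut) to 100 (fully open). A call has 1 to 10 rows; each row is the pose to reach, as a shift and turn from the pose measured when the call began, along the tool's axes at that moment; what a row does not reach only later rows make up. A row lasts 1/12 s, in which the tool goes at most 41.7 mm and 7.16 degrees, less where a joint would pass 70% of its speed; a pose out of reach is approached as far as the arm can. A call with a gripper value outside its range is refused whole. The fingers move at their own pace and stop on an object; "force" is the grip in N (left out, the last holds). Time passes only in rows, so rows that repeat a pose let the fingers close. It gives the time, the measured TCP pose, the force and the opening at its end, in the units of the state.
- get_state(): the state, without advancing time (a new reading comes with each control period).
- snapshot(name): name is "scene" or "top" or "wrist"; returns the picture (384x512x3 uint8, red, green, blue); there is no depth.
- camera_params(name): a dict with "fovy" (degrees; the focal length in pixels is half the picture's height over the tangent of half this angle, whatever the lens; pixels are square), "cx", "cy" (the principal point, pixels), "dist" ([k1, k2, p1, p2, k3] as OpenCV has them; the pictures are not rectified), "position" and "orientation" of the camera in the world. Camera axes: x right, y down, z forward; pixel columns grow to the right and rows downward; lengths in m; the calibration is good to about 2 mm. A picture is of the moment at which its call begins: read the wrist's pose just before it. camera_params takes no time and is no camera call; for the wrist camera it gives the pose at the moment of the call.
- finish_job(): hands the job in, once; it reports no verdict.
Trained networks look in the newest picture that a camera, given by its name, has taken for a name from the list of things; names that differ only in an ending like _2 or _b are one class to them, and where a whole thing is asked for, a point or a joint stands for the part that bears it (a point fixed in the world has none). Each returns a list of dicts, best first, with "score" (0 to 1); they miss things now and then, are a little off and sometimes report something else, mostly with a low value. They report only what shows in the picture. A call takes as long as a camera call. They do not tell look-alikes from the thing itself.
- boxes_of(thing, camera): "bbox" ([left, top, width, height] in pixels, round what is visible of it).
- silhouettes(thing, camera): "mask" (384x512 bool, what is visible of it) and "bbox" ([left, top, width, height] in pixels, round what is visible of it).
- spot_point(thing, camera): "pixel" ([column, row] in pixels: a listed point, or the origin of a listed thing).
The state is a dict: "clock": time; "q": joint angles; "qd": joint speeds; "joint_torque": joint torques, N m; "tool_pos": TCP position; "eef_rot": TCP orientation; "contact_force": force on the tool from outside, world axes, zero at the start; "moment": the same for the moment, N m; "opening": opening from 0.0 (shut) to 1.0 (fully open).
Only numpy, scipy, OpenCV 4.12 (cv2) and the standard library are available. Lean on these libraries where they do the work, as an engineer would, in place of code of your own. Each camera call takes 0.05 s, during which the arm holds its last target.

## Working session

There is one attempt and no reset: what is moved stays moved. The work goes in short steps, Python scripts to look and compute and a tool call to move; the robot and the scene stay as the last step left them, time stands still between calls to the robot, and variables do not carry over. Pictures are saved under pics/ and viewed, and the job is handed in when it is done.

Besides the shell and the picture viewer there is one more tool, called after "Request:" by a JSON object that holds its "op" and its "data". apply_moves: Moves the arm, as the interface text tells. Its arguments: {"type":"object","properties":{"delta_pos":{"type":"array"},"yaw":{"type":"array"},"gripper":{"type":"array"},"force":{"type":"number"}},"required":["delta_pos","yaw","gripper"]}

```bash
ls; mkdir -p pics; cat > h.py <<'E'
import numpy as np, cv2
from scipy.spatial.transform import Rotation as R
from plant import *
def save(img,fn): cv2.imwrite('pics/'+fn,cv2.cvtColor(img,cv2.COLOR_RGB2BGR))
def K(p,h=384):
    f=h/2/np.tan(np.radians(p['fovy'])/2); return np.array([[f,0,p['cx']],[0,f,p['cy']],[0,0,1]])
def pix2w(p,uv,z):
    n=cv2.undistortPoints(np.array(uv,float).reshape(-1,1,2),K(p),np.array(p['dist'])).reshape(-1,2)
    d=R.from_quat(p['orientation']).apply(np.c_[n,np.ones(len(n))]); c=np.array(p['position'])
    return c+d*((z-c[2])/d[:,2])[:,None]
def w2pix(p,X):
    X=np.atleast_2d(X).astype(float); r=R.from_quat(p['orientation']).inv(); 
    return cv2.projectPoints(X,r.as_rotvec(),r.apply(-np.array(p['position'])),K(p),np.array(p['dist']))[0].reshape(-1,2)
E
python3 - <<'E'
from h import *
for n in ('scene','top','wrist'):
    im=snapshot(n); save(im,n+'0.png'); print(n,camera_params(n))
s=get_state(); print(s['tool_pos'],s['eef_rot'],s['clock'],nose_length() if callable(nose_length) else nose_length)
E
```

```text
pics
scene {'fovy': 42.695419160764345, 'cx': 247.91600092308968, 'cy': 192.16599022532745, 'dist': array([0.0432752, 0.       , 0.       , 0.       , 0.       ]), 'position': array([-0.02028572, -1.17342362,  0.85757239]), 'orientation': array([ 0.85521625, -0.21015874,  0.10666468, -0.46158544])}
top {'fovy': 48.74116855683978, 'cx': 255.27484148983584, 'cy': 184.43509017740104, 'dist': array([-0.15859028,  0.        ,  0.        ,  0.        ,  0.        ]), 'position': array([ 0.30008744, -0.08642384,  1.27437391]), 'orientation': array([-0.67157344,  0.73334479, -0.07639442,  0.07320124])}
wrist {'fovy': 61.67029890507064, 'cx': 256.754656592419, 'cy': 190.78345621396912, 'dist': array([0.01075962, 0.        , 0.        , 0.        , 0.        ]), 'position': array([ 0.26229003, -0.57259149,  0.38388268]), 'orientation': array([ 0.79642281, -0.58455206, -0.09211072,  0.1246002 ])}
[ 0.18740286 -0.59578232  0.25211478] [-0.69880623 -0.10782446  0.69901183 -0.10689346] 0.15 0.014
```

View pics/scene0.png

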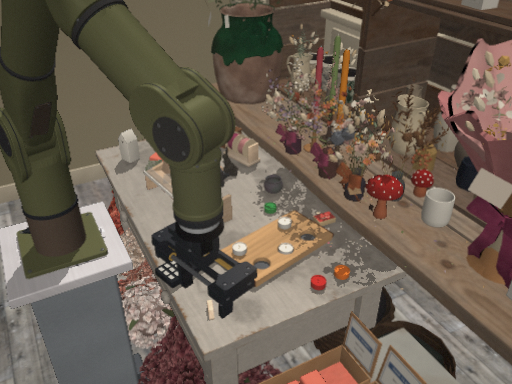

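View pics/top0.png

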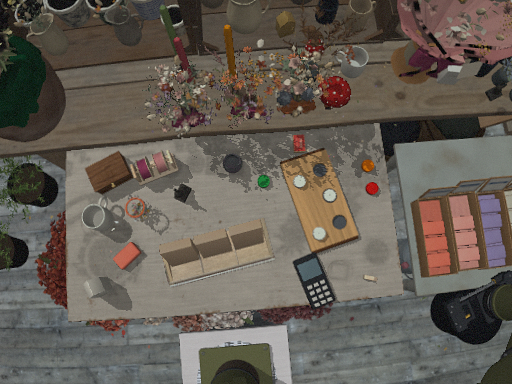

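```bash
python3 - <<'E'
from h import *
im=snapshot('top');p=camera_params('top')
for t in ['tealight_a','tealight_seated','well_left','well_right','candle_board','matchbox','card_stand','votive_dark','hare']:
    for d in spot_point(t,'top')[:5]:
        print(t,round(d['score'],2),np.round(d['pixel'],1),np.round(pix2w(p,[d['pixel']],0.02),4))
E
```

```text
tealight_a 0.6 [300.  183.1] [[ 0.5617 -0.2395  0.02  ]]
tealight_a 0.59 [317.8 234. ] [[ 0.4033 -0.2757  0.02  ]]
tealight_seated 0.6 [366.5 166.5] [[ 0.5956 -0.451   0.02  ]]
tealight_seated 0.59 [327.7 194.6] [[ 0.5189 -0.3194  0.02  ]]
tealight_seated 0.53 [260.7 182. ] [[ 0.5756 -0.1211  0.02  ]]
tealight_seated 0.49 [375.7 186.4] [[ 0.5308 -0.4706  0.02  ]]
well_left 0.68 [320.9 170.3] [[ 0.5958 -0.3079  0.02  ]]
well_right 0.7 [337.8 222.3] [[ 0.4324 -0.3397  0.02  ]]
candle_board 0.74 [317.3 200.8] [[ 0.5028 -0.2857  0.02  ]]
matchbox 0.52 [297.6 141.6] [[ 0.6934 -0.2467  0.02  ]]
card_stand 0.64 [300.  180.5] [[ 0.5697 -0.2404  0.02  ]]
votive_dark 0.66 [234.2 164.5] [[ 0.6374 -0.0452  0.02  ]]
votive_dark 0.61 [328.2 193. ] [[ 0.5236 -0.3215  0.02  ]]
votive_dark 0.24 [319.2 167.9] [[ 0.6038 -0.3036  0.02  ]]
hare 0.78 [185.5 194.4] [[0.5574 0.1091 0.02  ]]
hare 0.56 [321.4 168.1] [[ 0.6026 -0.3103  0.02  ]]
hare 0.22 [335.6 220.9] [[ 0.4372 -0.3335  0.02  ]]
```

```bash
python3 - <<'E'
from h import *
im=snapshot('top');p=camera_params('top')
c=im[125:315,220:400]; c=cv2.resize(c,None,fx=3.1,fy=3.1,interpolation=cv2.INTER_CUBIC); save(c,'topz.png')
im=snapshot('wrist'); save(im,'w1.png')
E
```

```text
(no output)
```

View pics/topz.png

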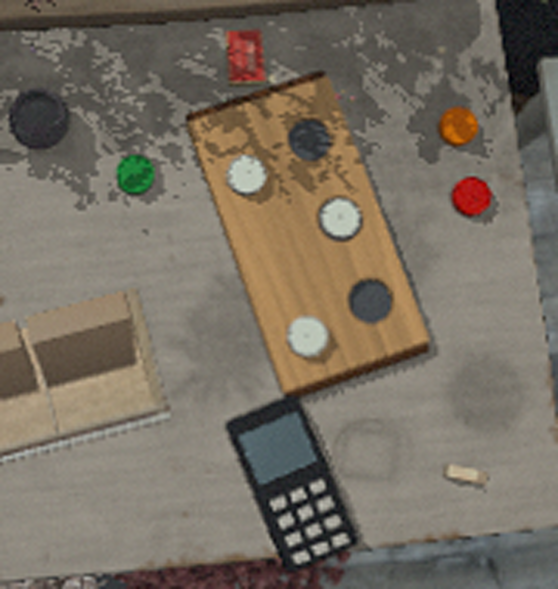

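View pics/w1.png

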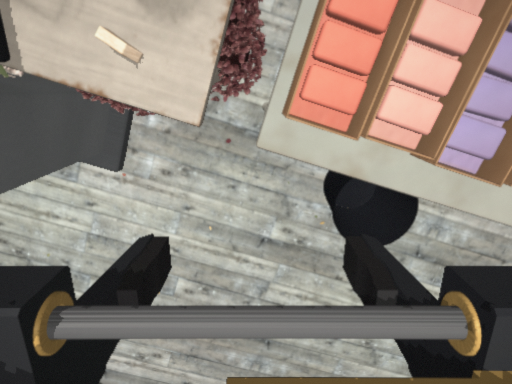

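```bash
python3 - <<'E'
from h import *
im=snapshot('top');p=camera_params('top')
z3=lambda l:[(220+a/3.1,125+b/3.1) for a,b in l]
# discs on well floors z=.008; tealights top z .036, seated .024
print('wells mouth',pix2w(p,z3([(310,139),(371,300)]),.02)[:,:2])
print('wells floor',pix2w(p,z3([(310,139),(371,300)]),.008)[:,:2])
print('seated',pix2w(p,z3([(341,218)]),.024)[:,:2])
print('a,b',pix2w(p,z3([(247,174.5),(308,337)]),.036)[:,:2])
print('corners(left-near, left-far?, right...)',pix2w(p,z3([(188,118),(325,73),(430,348),(286,395)]),.02)[:,:2])
print('card top',pix2w(p,[(273,258),(265,219)],.185)[:,:2], pix2w(p,[(273,258),(265,219)],.0)[:,:2])
print('terminal',pix2w(p,z3([(230,425),(300,400),(355,540),(290,570)]),.03)[:,:2])
s=get_state(); m=R.from_quat(s['eef_rot']).as_matrix(); print(m.round(3))
E
```

```text
wells mouth [[ 0.59752859 -0.30529272]
 [ 0.43343413 -0.34549907]]
wells floor [[ 0.60037406 -0.30738654]
 [ 0.4347098  -0.34797752]]
seated [[ 0.51532739 -0.3253786 ]]
a,b [[ 0.56392234 -0.2372202 ]
 [ 0.40235583 -0.2779697 ]]
corners(left-near, left-far?, right...) [[ 0.62933702 -0.18727672]
 [ 0.66377318 -0.32864819]
 [ 0.38187521 -0.39704531]
 [ 0.35070887 -0.25330351]]
card top [[ 0.33919023 -0.12996   ]
 [ 0.44074815 -0.11879545]] [[ 0.34583076 -0.13735342]
 [ 0.46463548 -0.12429288]]
terminal [[ 0.32732595 -0.19643817]
 [ 0.34437939 -0.26466455]
 [ 0.20994826 -0.30198812]
 [ 0.18874309 -0.23859001]]
[[ 0.     0.3   -0.954]
 [-0.    -0.954 -0.3  ]
 [-1.     0.    -0.   ]]
```

```bash
cat >> h.py <<'E'
def go(target,push=None):
    s=get_state(); r=R.from_quat(s['eef_rot']); d=r.inv().apply(np.array(target)-np.array(s['tool_pos']))*100
    m=r.as_matrix(); y=0
    if push is not None:
        z=-np.array([*push,0])/np.linalg.norm(push); zc=m.T@z; y=np.arctan2(-zc[1],zc[2])
    print('t',s['clock'],'pos',s['tool_pos'].round(4),'F',np.round(s['contact_force'],1),'delta_cm',d.round(2),'yaw',round(y,3),'x-axis',m[:,0].round(3))
E
python3 - <<'E'
from h import *
go([.47,-.24,.22],(.435,-.9))
E
```

```text
t 0.8 pos [ 0.1876 -0.5962  0.2528] F [-0.1 -1.   0.4] delta_cm [  3.28 -25.5  -37.63] yaw 1.425 x-axis [ 0. -0. -1.]
```

Request:
{"op": "apply_moves", "data": {"delta_pos": [[0,-2.5,-3.8],[0,-5,-7.5],[0,-7.5,-11.3],[0,-10,-15],[0,-12.7,-18.8],[0,-15.2,-22.5],[0,-17.8,-26.3],[0,-20.3,-30],[1,-23,-34],[3,-25.5,-37.6]], "yaw": [0.12,0.24,0.36,0.48,0.6,0.72,0.84,0.96,1.08,1.2], "gripper": [25,25,25,25,25,25,25,25,25,25], "force": 10}}

```text
clock: 1.63
tool_pos: [0.4475, -0.2701, 0.2363]
eef_rot: [0.638, -0.308, -0.635, -0.308]
contact_force: [0.6, -0.2, -0.7]
opening: 0.269
```

```bash
python3 - <<'E'
from h import *
go([.47,-.24,.22],(.435,-.9)); print(get_state()['opening'])
save(snapshot('wrist'),'w2.png')
E
```

```text
t 1.6333 pos [ 0.4475 -0.2701  0.2363] F [ 0.6 -0.2 -0.7] delta_cm [ 1.63 -3.63  0.97] yaw 0.22 x-axis [ 0.004 -0.002 -1.   ]
0.26904256498689055
```

View pics/w2.png

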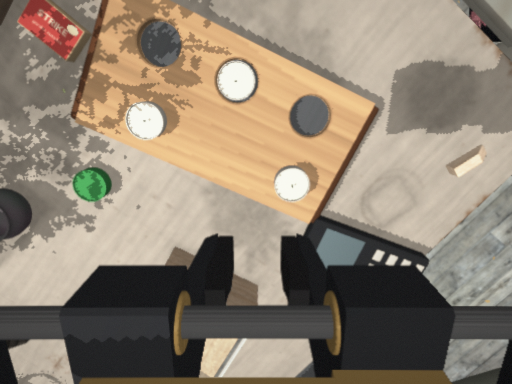

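Request:
{"op": "apply_moves", "data": {"delta_pos": [[0,-3,1],[0,-3,1],[0,-3,1]], "yaw": [0.12,0.22,0.22], "gripper": [25,25,25]}}

```text
clock: 1.93
tool_pos: [0.4721, -0.2295, 0.2329]
eef_rot: [-0.601, 0.369, 0.602, 0.375]
contact_force: [-0.2, -0.2, -0.6]
opening: 0.248
```

```bash
cat > meas.py <<'E'
from h import *
import sys
def meas(tag):
    p=camera_params('wrist'); im=snapshot('wrist'); save(im,tag+'.png'); out={}
    wl=[d for d in silhouettes('tealight_a','wrist')]+[d for d in silhouettes('tealight_seated','wrist')]
    for d in wl:
        m=d['mask']; c=np.array(cv2.moments(m.astype(np.uint8),True)['m10']); M=cv2.moments(m.astype(np.uint8),True)
        uv=(M['m10']/M['m00'],M['m01']/M['m00']); col=im[m].mean(0)
        print('tl',round(d['score'],2),np.round(uv,1),d['bbox'],'z.036',pix2w(p,[uv],.032)[0,:2].round(4),col.round())
    for n in ('well_left','well_right'):
        for d in spot_point(n,'wrist')[:2]: print(n,round(d['score'],2),np.round(d['pixel'],1),pix2w(p,[d['pixel']],.02)[0,:2].round(4))
    # hsv ellipse: white & dark blobs
    hsv=cv2.cvtColor(im,cv2.COLOR_RGB2HSV)
    wh=((hsv[...,1]<40)&(hsv[...,2]>190)).astype(np.uint8)
    dk=((hsv[...,2]<85)).astype(np.uint8)
    for nm,mk,z in (('white',wh,.036),('dark',dk,.008)):
        mk=cv2.morphologyEx(mk,cv2.MORPH_CLOSE,np.ones((5,5))); 
        for c in cv2.findContours(mk,cv2.RETR_EXTERNAL,cv2.CHAIN_APPROX_NONE)[0]:
            if 300<cv2.contourArea(c)<9000 and len(c)>20:
                (cx,cy),ax,an=cv2.fitEllipse(cv2.convexHull(c))
                if ax[0]/ax[1]>.75: print(nm,round(cx,1),round(cy,1),np.round(ax,1),'z',z,pix2w(p,[(cx,cy)],z)[0,:2].round(4),'z.02',pix2w(p,[(cx,cy)],.02)[0,:2].round(4))
    return im,p
E
python3 - <<'E'
from meas import *
meas('w3'); go([.47,-.24,.22],(.435,-.9))
E
```

```text
tl 0.71 [176.9 117.1] [158.0, 96.2, 39.9, 42.3] z.036 [ 0.5667 -0.2376] [235. 233. 224.]
tl 0.63 [334.8 151.5] [315.2, 133.2, 39.1, 36.1] z.036 [ 0.4061 -0.2788] [236. 233. 223.]
tl 0.3 [251.1  86.5] [106.4, 1.7, 307.4, 189.9] z.036 [ 0.5126 -0.2976] [198. 162. 119.]
tl 0.9 [135.6 193.7] [116.7, 177.7, 36.5, 32.5] z.036 [ 0.5761 -0.1414] [ 69. 145.  81.]
tl 0.7 [259.3  56.8] [243.1, 38.6, 37.5, 37.5] z.036 [ 0.5175 -0.3252] [245. 245. 236.]
well_left 0.64 [177.3  35.5] [ 0.5977 -0.3075]
well_right 0.72 [340.1  77.2] [ 0.4366 -0.3453]
white 336.0 152.6 [34.4 37.3] z 0.036 [ 0.4056 -0.2787] z.02 [ 0.4007 -0.2775]
white 176.4 118.0 [36.2 38.9] z 0.036 [ 0.5661 -0.2374] z.02 [ 0.569  -0.2342]
white 259.3 57.0 [38.2 41.5] z 0.036 [ 0.5173 -0.3248] z.02 [ 0.5178 -0.3259]
white 384.3 4.3 [52.7 63.3] z 0.036 [ 0.4365 -0.4135] z.02 [ 0.4331 -0.419 ]
dark 53.7 240.8 [50.8 64.2] z 0.008 [ 0.6501 -0.0268] z.02 [ 0.6452 -0.036 ]
dark 175.9 36.7 [40.2 48.6] z 0.008 [ 0.6017 -0.3061] z.02 [ 0.5985 -0.3059]
t 2.1833 pos [ 0.4693 -0.2343  0.2335] F [-0.4  0.2  0.4] delta_cm [ 1.35  0.2  -0.55] yaw 0.008 x-axis [ 0.003  0.006 -1.   ]
```

View pics/w3.png

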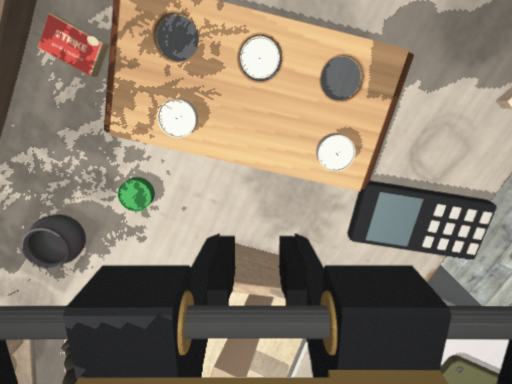

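```bash
python3 - <<'E'
from h import *
go([.5495,-.2045,.1],(.439,-.899))
E
```

```text
t 2.1833 pos [ 0.4693 -0.2343  0.2335] F [-0.4  0.2  0.4] delta_cm [13.4  -8.44 -0.93] yaw 0.004 x-axis [ 0.003  0.006 -1.   ]
```

Request:
{"op": "apply_moves", "data": {"delta_pos": [[2,-3,-0.4],[4,-6,-0.7],[7,-8.4,-0.9],[10,-8.4,-0.9],[13.4,-8.4,-0.9],[13.4,-8.4,-0.9],[13.4,-8.4,-0.9],[13.4,-8.4,-0.9]], "yaw": [0,0,0,0,0,0,0,0], "gripper": [25,25,25,25,25,25,25,25]}}

```text
clock: 2.85
tool_pos: [0.5493, -0.2061, 0.1016]
eef_rot: [0.601, -0.371, -0.6, -0.376]
contact_force: [0.3, -0.6, 0.6]
opening: 0.249
```

```bash
python3 - <<'E'
from meas import *
meas('w4'); go([.5495,-.2045,.0375],(.439,-.899))
E
```

```text
tl 0.87 [488.6 208.8] [460.4, 177.8, 51.3, 59.3] z.036 [ 0.4119 -0.2763] [207. 204. 194.]
tl 0.56 [252.8 159.4] [223.6, 128.2, 61.6, 63.7] z.036 [ 0.5666 -0.2373] [231. 228. 217.]
tl 0.92 [176.5 252.5] [150.2, 240.0, 49.2, 27.4] z.036 [ 0.5856 -0.1538] [ 65. 132.  74.]
tl 0.75 [387.6  63.1] [354.4, 33.3, 70.3, 65.3] z.036 [ 0.5214 -0.3229] [216. 211. 199.]
tl 0.5 [488.7 208.7] [459.5, 180.5, 52.5, 58.9] z.036 [ 0.4118 -0.2764] [206. 204. 194.]
well_left 0.93 [257.1  30.6] [ 0.5977 -0.3066]
white 473.5 360.6 [58.6 68.1] z 0.036 [ 0.3467 -0.1715] z.02 [ 0.3275 -0.1628]
white 254.1 367.2 [101.8 104.9] z 0.036 [ 0.4937 -0.0899] z.02 [ 0.4865 -0.0745]
white 470.3 276.3 [57.2 63.6] z 0.036 [ 0.3945 -0.2304] z.02 [ 0.3793 -0.2265]
white 502.7 212.4 [49.4 63.3] z 0.036 [ 0.4056 -0.2783] z.02 [ 0.3912 -0.2783]
white 251.6 160.7 [57.1 58.3] z 0.036 [ 0.5673 -0.2371] z.02 [ 0.566  -0.2337]
white 390.1 61.0 [58.4 69.3] z 0.036 [ 0.522  -0.3236] z.02 [ 0.517  -0.3272]
dark 253.2 32.9 [65.9 75.6] z 0.008 [ 0.6002 -0.3059] z.02 [ 0.5993 -0.3045]
t 3.1 pos [ 0.5498 -0.2049  0.1017] F [-0.7 -1.4  0.1] delta_cm [6.42 0.06 0.03] yaw 0.004 x-axis [ 0.006  0.005 -1.   ]
```

View pics/w4.png

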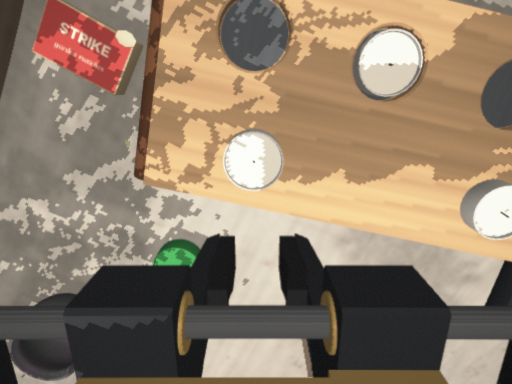

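Request:
{"op": "apply_moves", "data": {"delta_pos": [[2,-0.15,0],[4,-0.15,0],[5.5,-0.15,0],[6.4,-0.15,0],[6.4,-0.15,0],[6.4,-0.15,0],[6.4,-0.15,0]], "yaw": [0,0,0,0,0,0,0], "gripper": [25,25,25,25,25,25,25]}}

```text
clock: 3.68
tool_pos: [0.5522, -0.2043, 0.0387]
eef_rot: [0.602, -0.371, -0.599, -0.376]
contact_force: [-0.5, -0.5, -0.3]
opening: 0.253
```

```bash
python3 - <<'E'
from meas import *
meas('w5'); go([.5495,-.2045,.0375],(.439,-.899))
E
```

```text
tl 0.58 [258.2 188.5] [218.1, 145.0, 82.9, 87.9] z.036 [ 0.5666 -0.2375] [215. 207. 190.]
tl 0.88 [452.6  51.6] [404.8, 0.0, 100.3, 100.0] z.036 [ 0.5232 -0.322 ] [215. 210. 198.]
well_left 0.92 [259.9   5.5] [ 0.5995 -0.3055]
white 258.4 191.1 [80.5 84.9] z 0.036 [ 0.5666 -0.2376] z.02 [ 0.5643 -0.2329]
white 457.3 48.2 [ 81.5 107.9] z 0.036 [ 0.5241 -0.3224] z.02 [ 0.5168 -0.3278]
dark 263.1 1.3 [ 96.8 123.1] z 0.008 [ 0.6001 -0.3098] z.02 [ 0.599  -0.3074]
t 3.9333 pos [ 0.5519 -0.2041  0.0384] F [ 0.9 -0.4  1.1] delta_cm [0.09 0.24 0.07] yaw 0.004 x-axis [ 0.007  0.005 -1.   ]
```

View pics/w5.png

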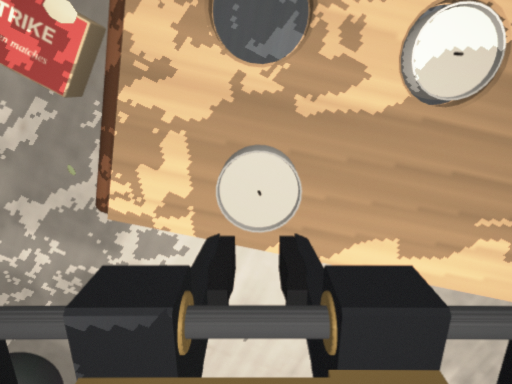

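Request:
{"op": "apply_moves", "data": {"delta_pos": [[0.1,0,-0.7],[0.1,0,-1.4],[0.1,0,-2.1],[0.1,0.05,-2.8],[0.1,0.05,-3.5],[0.1,0.1,-4.2],[0.1,0.1,-4.9],[0.1,0.1,-5.6],[0.1,0.15,-6.3],[0.1,0.15,-6.7]], "yaw": [0,0,0,0,0,0,0,0,0,0], "gripper": [25,25,25,25,25,25,25,25,25,25]}}

```text
clock: 4.77
tool_pos: [0.5806, -0.2662, 0.0373]
eef_rot: [0.602, -0.371, -0.599, -0.376]
contact_force: [-0.3, -0.3, -0.0]
opening: 0.247
```

```bash
python3 - <<'E'
from meas import *
meas('w6'); go([.599-.439*.026,-.3055+.899*.026,.0375],(.439,-.899))
save(snapshot('scene')[200:300,180:360].repeat(4,0).repeat(4,1),'s6.png')
E
```

```text
tl 0.68 [256.7 211.7] [217.5, 168.0, 81.1, 87.1] z.036 [ 0.5909 -0.2895] [221. 213. 200.]
tl 0.78 [424.  201.9] [382.0, 161.5, 87.7, 81.6] z.036 [ 0.5256 -0.3272] [208. 201. 186.]
well_left 0.98 [257.1 166.9] [ 0.5988 -0.3058]
white 37.0 346.6 [52.5 60.8] z 0.036 [ 0.66  -0.174] z.02 [ 0.6655 -0.1542]
white 256.7 215.3 [77.9 83.7] z 0.036 [ 0.5908 -0.2894] z.02 [ 0.588  -0.2835]
white 427.6 204.9 [68.6 83.2] z 0.036 [ 0.526 -0.327] z.02 [ 0.5154 -0.3256]
white 108.0 122.9 [44.3 57.9] z 0.036 [ 0.663  -0.2989] z.02 [ 0.6689 -0.2941]
t 5.0167 pos [ 0.58   -0.2643  0.0371] F [ 0.2 -0.3 -0.4] delta_cm [-0.04  0.11 -1.93] yaw 0.004 x-axis [ 0.006  0.006 -1.   ]
```

View pics/w6.png

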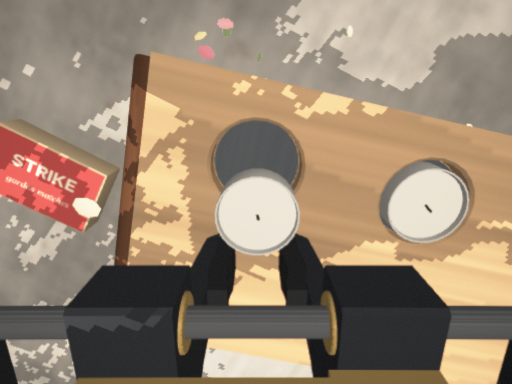

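View pics/s6.png

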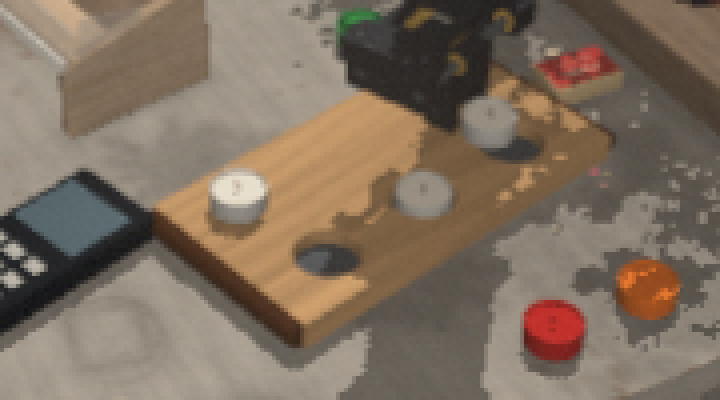

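Request:
{"op": "apply_moves", "data": {"delta_pos": [[0.05,0,-0.3],[0.05,0,-0.6],[0.05,0,-0.9],[0.05,0,-1.2],[0.05,0,-1.5],[0.05,0,-1.7],[0.05,0,-1.7]], "yaw": [0,0,0,0,0,0,0], "gripper": [25,25,25,25,25,25,25]}}

```text
clock: 5.65
tool_pos: [0.5878, -0.2803, 0.0367]
eef_rot: [0.602, -0.371, -0.599, -0.376]
contact_force: [0.0, -1.1, 0.2]
opening: 0.253
```

```bash
python3 - <<'E'
from meas import *
meas('w7'); go([.599-.439*.026,-.3055+.899*.026,.0375],(.439,-.899))
save(snapshot('scene')[200:300,180:360].repeat(4,0).repeat(4,1),'s7.png')
E
```

```text
tl 0.79 [256.1 204.7] [219.5, 165.1, 79.1, 82.8] z.036 [ 0.6    -0.3067] [234. 227. 213.]
well_left 0.24 [384.9 272. ] [ 0.521 -0.299]
white 41.6 360.1 [60.5 62.9] z 0.036 [ 0.6625 -0.1813] z.02 [ 0.6676 -0.1605]
white 423.0 236.0 [65.2 80.5] z 0.036 [ 0.5268 -0.328 ] z.02 [ 0.5154 -0.325 ]
white 256.3 204.9 [81.3 81.6] z 0.036 [ 0.6005 -0.308 ] z.02 [ 0.598  -0.3026]
t 5.9 pos [ 0.5876 -0.2792  0.0366] F [ 0.2 -0.2 -0.2] delta_cm [-0.09  0.13 -0.26] yaw 0.004 x-axis [ 0.006  0.006 -1.   ]
```

View pics/w7.png

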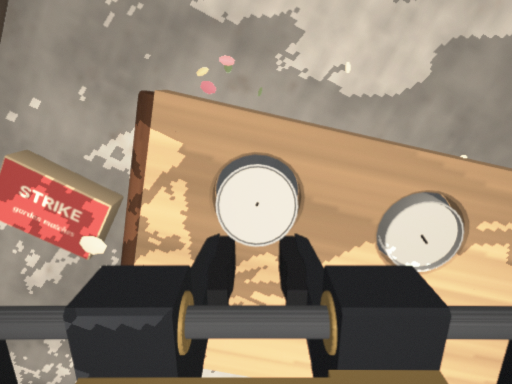

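View pics/s7.png

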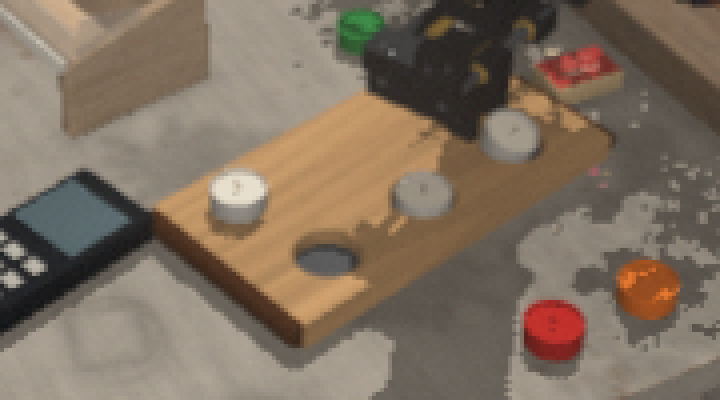

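Request:
{"op": "apply_moves", "data": {"delta_pos": [[0,0,-0.1],[0,0,-0.2],[0,0,-0.3],[0,0,-0.4],[0,0,-0.4],[0,0,-0.4]], "yaw": [0,0,0,0,0,0], "gripper": [25,25,25,25,25,25]}}

```text
clock: 6.45
tool_pos: [0.5893, -0.2829, 0.0366]
eef_rot: [0.601, -0.37, -0.6, -0.376]
contact_force: [-0.4, 0.7, 0.0]
opening: 0.249
```

```bash
python3 - <<'E'
from meas import *
meas('w8'); go([.599-.439*.026,-.3055+.899*.026,.0375],(.439,-.899))
save(snapshot('scene')[200:300,180:360].repeat(4,0).repeat(4,1),'s8.png')
E
```

```text
tl 0.8 [256.9 204.2] [220.0, 166.0, 78.1, 80.5] z.036 [ 0.6013 -0.3098] [223. 216. 202.]
white 42.8 361.9 [60.4 63.1] z 0.036 [ 0.6631 -0.183 ] z.02 [ 0.668  -0.1621]
white 423.0 242.1 [65.8 80.4] z 0.036 [ 0.5266 -0.3282] z.02 [ 0.515  -0.3249]
white 256.9 207.0 [74.2 78.3] z 0.036 [ 0.6014 -0.3099] z.02 [ 0.5988 -0.3044]
white 114.4 158.2 [45.1 57.1] z 0.036 [ 0.6645 -0.303 ] z.02 [ 0.6696 -0.2966]
t 6.7 pos [ 0.5893 -0.2827  0.0366] F [1.  0.3 0.6] delta_cm [-0.09  0.13  0.13] yaw 0.004 x-axis [ 0.006  0.006 -1.   ]
```

View pics/w8.png

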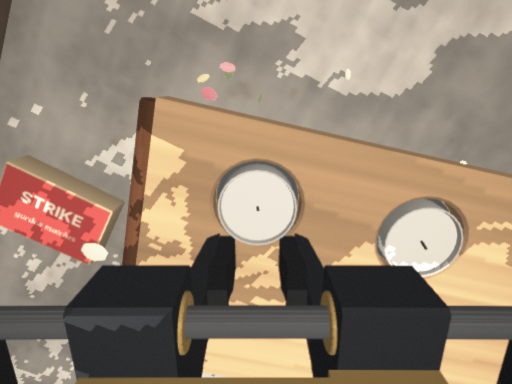

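View pics/s8.png

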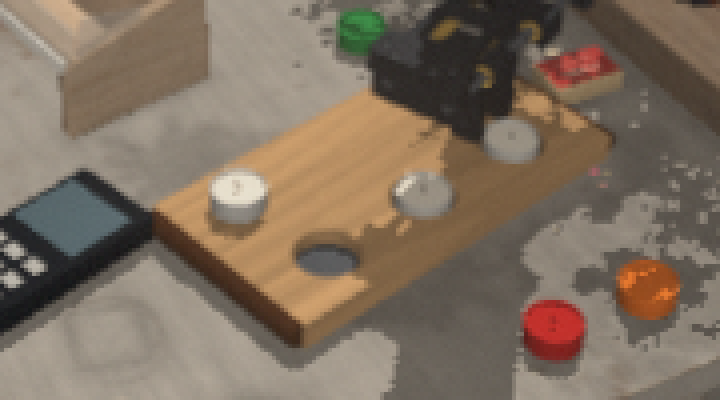

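Request:
{"op": "apply_moves", "data": {"delta_pos": [[0,0,0.5],[0,0,1.5],[-1,0,3],[-3,0,3.5],[-6,0,3.5],[-6,0,3.5],[-6,0,3.5]], "yaw": [0,0,0,0,0,0,0], "gripper": [25,25,25,25,25,25,25]}}

```text
clock: 7.33
tool_pos: [0.5745, -0.2519, 0.0984]
eef_rot: [0.603, -0.37, -0.599, -0.376]
contact_force: [0.4, -0.6, -0.4]
opening: 0.252
```

```bash
python3 - <<'E'
from meas import *
meas('w9'); go([.4045-.036*.417,-.2785+.909*.036,.1],(.417,-.909))
save(snapshot('scene')[200:300,180:360].repeat(4,0).repeat(4,1),'s9.png')
E
```

```text
tl 0.85 [484.1 279.1] [454.9, 251.7, 56.0, 50.4] z.036 [ 0.4102 -0.279 ] [206. 204. 195.]
tl 0.77 [258.3 121.4] [230.9, 87.4, 60.3, 67.0] z.036 [ 0.5998 -0.3063] [227. 222. 208.]
tl 0.89 [383.5 148.2] [353.4, 118.9, 67.0, 59.4] z.036 [ 0.5233 -0.3259] [200. 192. 174.]
tl 0.37 [324.7 169.5] [148.6, 34.9, 362.5, 271.7] z.036 [ 0.549  -0.2982] [198. 162. 118.]
well_right 0.65 [104.8 129. ] [ 0.6863 -0.2566]
well_right 0.6 [505.8 180.1] [ 0.4337 -0.3438]
white 467.3 361.9 [52.9 55.1] z 0.036 [ 0.3803 -0.2169] z.02 [ 0.3616 -0.2081]
white 255.5 363.0 [101.8 109. ] z 0.036 [ 0.5215 -0.1433] z.02 [ 0.5144 -0.1283]
white 256.2 297.3 [54.7 68. ] z 0.036 [ 0.5469 -0.1962] z.02 [ 0.5419 -0.1857]
white 117.4 229.7 [76.7 83.4] z 0.036 [ 0.6523 -0.2021] z.02 [ 0.656  -0.1921]
white 384.4 149.3 [50.6 57.5] z 0.036 [ 0.5242 -0.3256] z.02 [ 0.5173 -0.3257]
white 257.8 121.5 [55.7 61. ] z 0.036 [ 0.6002 -0.3065] z.02 [ 0.5996 -0.305 ]
white 321.3 14.3 [35.2 39.2] z 0.036 [ 0.5947 -0.3721] z.02 [ 0.5936 -0.376 ]
t 7.5833 pos [ 0.5727 -0.2513  0.0955] F [-0.4 -0.6 -0.2] delta_cm [-0.52 16.18  8.61] yaw 0.029 x-axis [ 0.004  0.007 -1.   ]
```

View pics/w9.png

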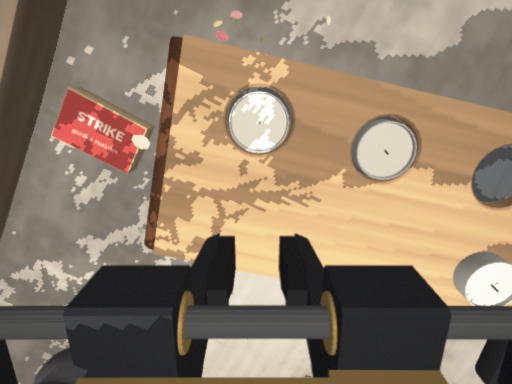

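View pics/s9.png

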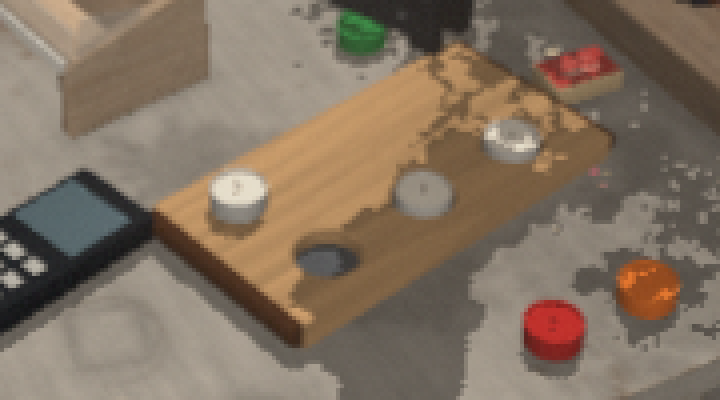

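Request:
{"op": "apply_moves", "data": {"delta_pos": [[-0.5,3.2,1.7],[-0.5,6.4,3.4],[-0.5,9.6,5.1],[-0.5,12.8,6.8],[-0.5,15,8],[-0.5,16.2,8.6],[-0.5,16.2,8.6],[-0.5,16.2,8.6],[-0.5,16.2,8.6]], "yaw": [0,0,0,0.01,0.02,0.03,0.03,0.03,0.03], "gripper": [25,25,25,25,25,25,25,25,25]}}

```text
clock: 8.38
tool_pos: [0.3914, -0.2464, 0.0996]
eef_rot: [0.596, -0.379, -0.594, -0.385]
contact_force: [0.6, 0.5, 0.4]
opening: 0.246
```

```bash
python3 - <<'E'
from meas import *
meas('w10'); go([.4045-.036*.417,-.2785+.909*.036,.0375],(.417,-.909))
save(snapshot('scene')[150:330,120:360].repeat(3,0).repeat(3,1),'s10.png')
E
```

```text
tl 0.84 [257.4 160.7] [227.6, 132.3, 58.8, 57.7] z.036 [ 0.4052 -0.2789] [227. 222. 209.]
tl 0.59 [181.5  94.2] [0.0, 2.0, 377.4, 214.9] z.036 [ 0.4629 -0.2966] [206. 170. 125.]
tl 0.69 [119.3  18.7] [83.9, 0.9, 72.1, 44.7] z.036 [ 0.5082 -0.3198] [217. 216. 208.]
well_right 0.61 [256.2  33.2] [ 0.437  -0.3464]
white 283.3 363.2 [54.1 69.9] z 0.036 [ 0.3213 -0.1436] z.02 [ 0.313  -0.1291]
white 38.7 359.5 [54.7 69. ] z 0.036 [ 0.4931 -0.0679] z.02 [ 0.4989 -0.0472]
white 271.5 259.2 [ 78.  102.5] z 0.036 [ 0.3681 -0.2212] z.02 [ 0.3636 -0.2131]
white 256.0 162.1 [57.8 58.7] z 0.036 [ 0.406  -0.2786] z.02 [ 0.4046 -0.2752]
white 112.4 2.8 [64.6 78.1] z 0.036 [ 0.512  -0.3256] z.02 [ 0.5193 -0.3261]
dark 261.4 34.6 [67.7 80.5] z 0.008 [ 0.4345 -0.3485] z.02 [ 0.4339 -0.3469]
t 8.6333 pos [ 0.3905 -0.246   0.0997] F [-0.1  0.1  0. ] delta_cm [6.22 0.13 0.04] yaw -0.0 x-axis [ 0.005  0.006 -1.   ]
```

View pics/w10.png

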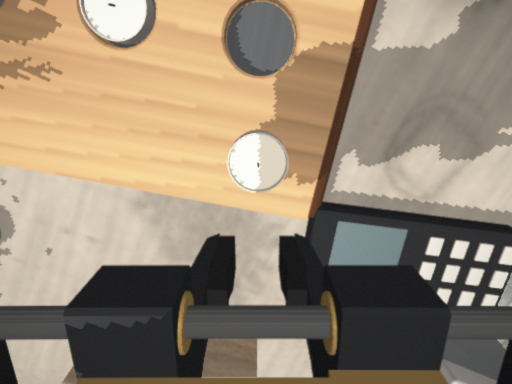

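View pics/s10.png

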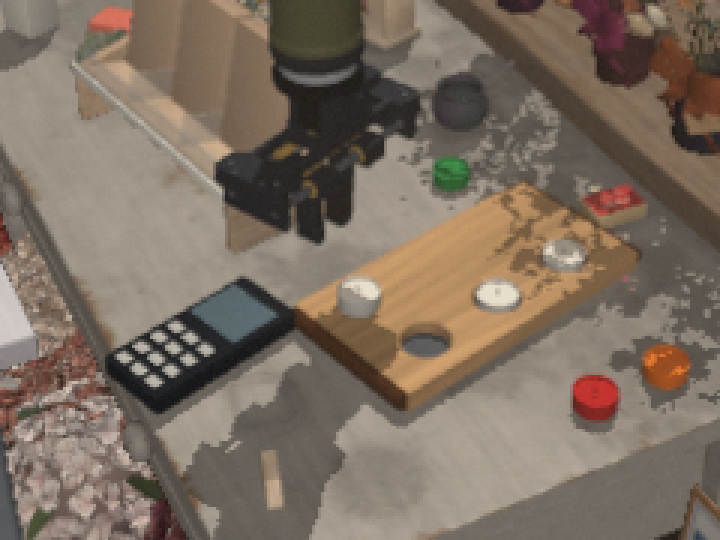

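Request:
{"op": "apply_moves", "data": {"delta_pos": [[2,0,0],[4,0,0],[5.3,0,0],[6.2,0,0],[6.3,0,0],[6.3,0,0]], "yaw": [0,0,0,0,0,0], "gripper": [25,25,25,25,25,25]}}

```text
clock: 9.18
tool_pos: [0.3904, -0.2454, 0.0361]
eef_rot: [-0.595, 0.379, 0.595, 0.385]
contact_force: [-0.3, 0.7, -0.9]
opening: 0.247
```

```bash
python3 - <<'E'
from meas import *
meas('w11'); go([.435-.026*.417,-.346+.909*.026,.037],(.417,-.909))
E
```

```text
tl 0.9 [255.3 189.6] [211.8, 145.9, 89.0, 87.6] z.036 [ 0.4052 -0.2788] [212. 204. 186.]
tl 0.64 [59.3  8.7] [12.0, 0.0, 87.1, 23.2] z.036 [ 0.5011 -0.3128] [176. 172. 164.]
white 38.0 358.8 [58.1 67.5] z 0.036 [ 0.4696 -0.1494] z.02 [ 0.4754 -0.1287]
white 255.5 192.3 [81.6 86.4] z 0.036 [ 0.4051 -0.2789] z.02 [ 0.4031 -0.274 ]
white 40.7 -21.5 [69.5 86.1] z 0.036 [ 0.5069 -0.3195] z.02 [ 0.5172 -0.3196]
t 9.4333 pos [ 0.3908 -0.2457  0.0371] F [ 0.3 -1.   0.7] delta_cm [-0.01  0.16 -8.35] yaw -0.0 x-axis [ 0.006  0.006 -1.   ]
```

View pics/w11.png

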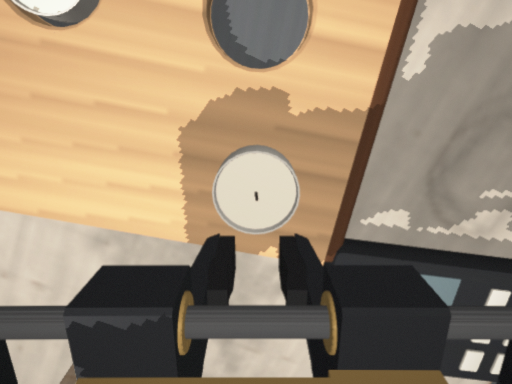

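Request:
{"op": "apply_moves", "data": {"delta_pos": [[0,0,-0.7],[0,0,-1.4],[0,0,-2.1],[0,0.05,-2.8],[0,0.05,-3.5],[0,0.1,-4.2],[0,0.1,-4.9],[0,0.1,-5.6],[0,0.1,-6.2],[0,0.1,-6.6]], "yaw": [0,0,0,0,0,0,0,0,0,0], "gripper": [25,25,25,25,25,25,25,25,25,25]}}

```text
clock: 10.27
tool_pos: [0.4178, -0.3071, 0.0369]
eef_rot: [0.596, -0.379, -0.594, -0.385]
contact_force: [0.2, 1.3, 0.6]
opening: 0.25
```

```bash
python3 - <<'E'
from meas import *
meas('w12'); go([.435-.026*.417,-.346+.909*.026,.037],(.417,-.909))
E
```

```text
tl 0.6 [256.7 212.4] [215.1, 170.8, 83.4, 81.0] z.036 [ 0.4274 -0.3306] [206. 198. 180.]
tl 0.85 [ 75.7 134. ] [29.1, 94.1, 99.1, 85.7] z.036 [ 0.5117 -0.3309] [221. 220. 214.]
well_right 0.82 [252.4 170.4] [ 0.4363 -0.3448]
white 41.5 361.3 [60.5 73.7] z 0.036 [ 0.4953 -0.2092] z.02 [ 0.5009 -0.1885]
white 256.3 215.0 [75.6 80.3] z 0.036 [ 0.4277 -0.3309] z.02 [ 0.4251 -0.3248]
white 69.7 135.9 [77.5 92.8] z 0.036 [ 0.5119 -0.3306] z.02 [ 0.5195 -0.3246]
dark 258.4 164.6 [79.8 84.4] z 0.008 [ 0.4337 -0.346 ] z.02 [ 0.4349 -0.3486]
t 10.5167 pos [ 0.4173 -0.3058  0.0369] F [ 0.6 -0.5 -0.8] delta_cm [-0.02  0.06 -1.79] yaw -0.0 x-axis [ 0.006  0.006 -1.   ]
```

View pics/w12.png

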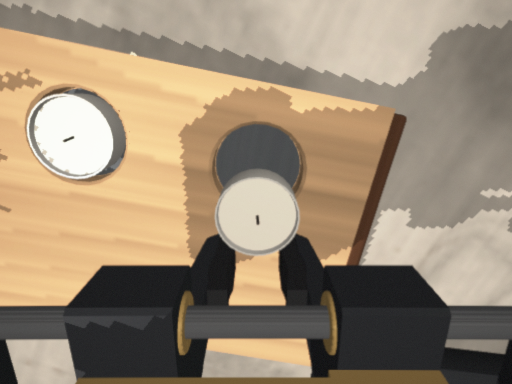

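Same picture as for the first one; push on about 2 cm slowly.

Request:
{"op": "apply_moves", "data": {"delta_pos": [[0,0,-0.3],[0,0,-0.6],[0,0,-0.9],[0,0,-1.2],[0,0.05,-1.5],[0,0.05,-1.7],[0,0.05,-1.8],[0,0.05,-1.9],[0,0.05,-2.0],[0,0.05,-2.0]], "yaw": [0,0,0,0,0,0,0,0,0,0], "gripper": [25,25,25,25,25,25,25,25,25,25]}}

```text
clock: 11.35
tool_pos: [0.4252, -0.3243, 0.0368]
eef_rot: [0.596, -0.379, -0.595, -0.385]
contact_force: [-0.3, 1.2, -0.1]
opening: 0.253
```

```bash
python3 - <<'E'
from meas import *
meas('w13'); go([.435-.026*.417,-.346+.909*.026,.037],(.417,-.909))
save(snapshot('scene')[200:300,180:360].repeat(4,0).repeat(4,1),'s13.png')
E
```

```text
tl 0.71 [256.6 206. ] [216.1, 166.2, 83.3, 77.3] z.036 [ 0.4362 -0.3507] [212. 204. 186.]
tl 0.75 [ 81.2 173.2] [37.1, 134.4, 94.7, 81.2] z.036 [ 0.5124 -0.3324] [221. 220. 215.]
tl 0.49 [174.7 203. ] [0.7, 66.6, 400.8, 311.0] z.036 [ 0.4704 -0.3365] [208. 170. 123.]
white 256.7 207.4 [72.  76.3] z 0.036 [ 0.4364 -0.3515] z.02 [ 0.434  -0.3458]
white 75.7 176.2 [73.3 87.7] z 0.036 [ 0.5125 -0.332 ] z.02 [ 0.5193 -0.3241]
white 95.3 51.4 [40.6 43.8] z 0.036 [ 0.5183 -0.3834] z.02 [ 0.5258 -0.3816]
t 11.6 pos [ 0.4251 -0.324   0.0368] F [-0.2 -1.5 -0.5] delta_cm [-0.02  0.02  0.19] yaw -0.0 x-axis [ 0.006  0.006 -1.   ]
```

View pics/w13.png

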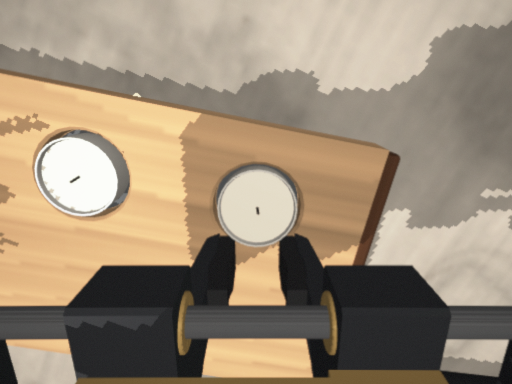

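View pics/s13.png

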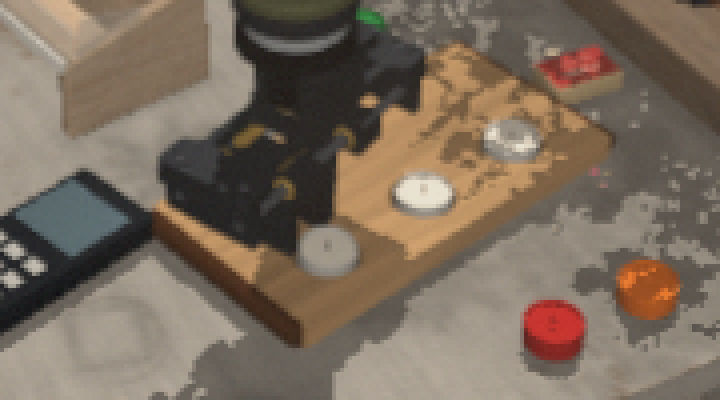

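Seated, it seems. Back off horizontally, then up high enough to view both.

Request:
{"op": "apply_moves", "data": {"delta_pos": [[0,0,0.5],[0,0,1.5],[-1,0,3],[-3,0,4],[-6,-1,4],[-9,-3,4],[-12,-5,4],[-14,-6,4],[-14,-6,4],[-14,-6,4]], "yaw": [0,0,0,0,0,0,0,0,0,0], "gripper": [25,25,25,25,25,25,25,25,25,25]}}

```text
clock: 12.48
tool_pos: [0.4629, -0.263, 0.1781]
eef_rot: [0.597, -0.378, -0.594, -0.384]
contact_force: [-0.2, -0.4, -0.3]
opening: 0.253
```

```bash
python3 - <<'E'
from meas import *
im,p=meas('w14')
b=R.from_euler('z',13.7,degrees=True)
save(cv2.resize(im[0:200,60:460],None,fx=2,fy=2,interpolation=cv2.INTER_CUBIC),'w14z.png')
save(cv2.resize(snapshot('scene')[200:300,180:360],None,fx=4,fy=4,interpolation=cv2.INTER_CUBIC),'s14.png')
t=snapshot('top');save(cv2.resize(t[125:315,220:400],None,fx=3.1,fy=3.1,interpolation=cv2.INTER_CUBIC),'t14.png')
E
```

```text
tl 0.85 [132.1  66.9] [107.5, 44.0, 52.2, 47.5] z.036 [ 0.5942 -0.307 ] [197. 191. 177.]
tl 0.8 [326.8 105.9] [303.5, 81.8, 46.5, 43.8] z.036 [ 0.437 -0.346] [223. 220. 208.]
tl 0.93 [100.3 239.4] [81.5, 221.2, 42.3, 37.2] z.036 [ 0.5742 -0.1464] [ 64. 131.  74.]
tl 0.69 [229.2  86.4] [209.7, 65.0, 42.9, 46.8] z.036 [ 0.5171 -0.3261] [240. 240. 230.]
well_left 0.21 [21.3 79.3] [ 0.681  -0.2565]
white 53.0 362.8 [48.9 56.1] z 0.036 [0.5775 0.0153] z.02 [0.5824 0.0358]
white 329.3 243.9 [38.9 42. ] z 0.036 [ 0.3754 -0.236 ] z.02 [ 0.3685 -0.2301]
white 326.4 106.5 [41.  45.4] z 0.036 [ 0.4379 -0.3452] z.02 [ 0.4346 -0.3457]
white 229.3 86.6 [44.1 46.6] z 0.036 [ 0.5166 -0.3262] z.02 [ 0.5179 -0.3256]
white 130.8 66.5 [40.  49.3] z 0.036 [ 0.5938 -0.3072] z.02 [ 0.5996 -0.3055]
```

View pics/w14z.png

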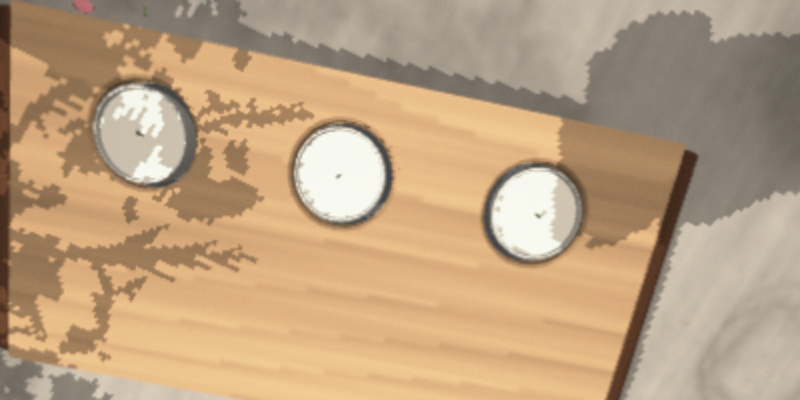

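View pics/s14.png

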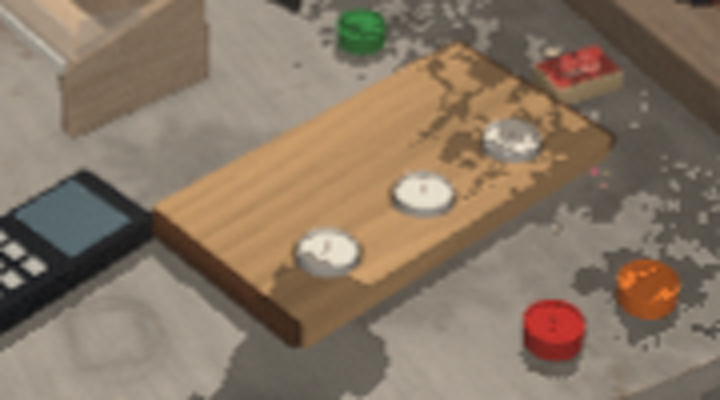

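View pics/t14.png

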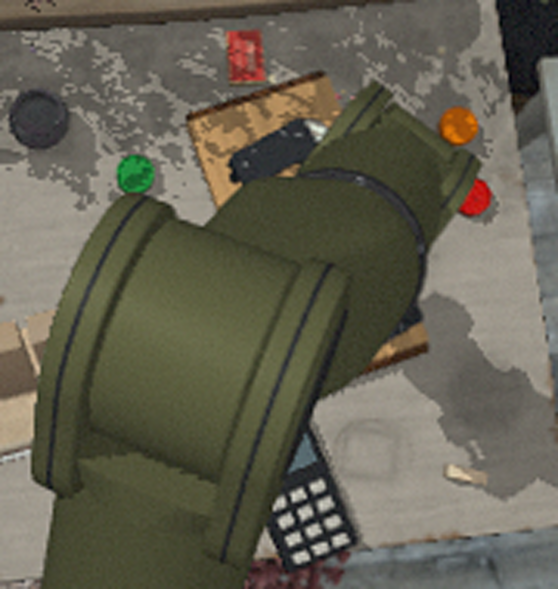

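```bash
python3 - <<'E'
from h import *
s=get_state(); print(s['clock'],abs(s['qd']).max(),s['contact_force']); print(finish_job())
E
```

```text
12.8333 0.006579224916018177 [-0.97379246 -0.31820625 -0.51063124]
the job is handed in; nothing more can be done
None
```

I pushed both loose tealights across the board with the half-closed fingertips. Tealight_a is in the left well and tealight_b in the right well, and I handed the job in at about 12.8 s. No verdict was reported. Tealight_a leaned on the rim at first and dropped in after a further 4 mm push.

**Wells:** The last wrist and scene pictures show all three tealights lying flat and looking alike in their wells. The outer two measured about 83 mm and 85 mm from the middle one; the nominal spacing is 85 mm. The calibration is good to about 2 mm, so both should be well inside the 6 mm limit.

**Bystanders:** The middle tealight measured the same before and after. The matchbox and candle pot look unmoved in the pictures. I did not re-check the hare or the soap, but no move came near where I saw the hare, and I never located the soap.

**Robot:** The arm stood clear of everything and at rest, and contact forces stayed at noise level in every reading.

**Weak checks:** The arm hid most of the board in the final top view, so that picture confirmed little. The detectors also gave a few low-score false hits, which I ignored.

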